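# Unload the clamping carriage in a guitar maker's shop

## Robot

A 7-joint arm with a two-finger parallel gripper is mounted at the origin on the work surface. World frame = base frame: x ahead of the robot, y to its left, z up, the work surface at z = 0. Lengths are in m, angles in rad, forces in N, time in s.
With the tool pointing down it reaches from about 0.425 to 1.025 m from the base axis. Payload 9.4 kg.
Tool frame: the origin (TCP) lies on the centre line of the jaws, within the pads' length; the fingertips stand 22 mm ahead of it and the grasp point (between the pads) lies 3 mm ahead of it; z points along the fingers, y is the line along which they close (so a half turn about z gives the same grasp; the last joint's range is limited). The gripper opens to 93 mm and grips with 3 to 60 N. Pads are 15 mm wide; open, the fingers measure 128 mm over their backs; the gripper's body (75 mm by 188 mm) begins 65 mm behind the grasp point.
Start: joints at [-1.218, 0.599, -0.003, 1.599, 0.002, 0.943, -0.08], TCP at [0.302, 0.659, 0.241] pointing down, gripper open.
Joint ranges: [-2.57, 2.57], [-0.35, 1.97], [-1.29, 1.29], [0.11, 2.56], [-1.05, 4.19], [0.11, 1.86], [-2.63, 2.63]. Speed limits (rad/s): [2.22, 2.22, 3.01, 3.01, 3.14, 3.14, 3.14].

## Interface

Orientations are given as a rotation vector (axis times angle).
In Python, from bench import robot gives the robot as it stands.
- The arm moves only by the tool drive_tool, never from a script. Its argument "deltas" is text: rows parted by semicolons, each of 4 numbers parted by spaces: the shift along the world's x, y, z in mm, then the turn about the world's z in rad. In form: tx ty tz turn; .... A call has 1 to 12 rows; each row shifts and turns the commanded pose from where the row before left it; what a row does not reach is not made up. A row lasts 1/12 s, in which the tool goes at most 41.7 mm and 7.16 degrees, less where a joint would pass 70% of its speed; a pose out of reach is approached as far as the arm can. A call with a gripper value outside its range is refused whole. "claw" is the opening, from 0 (shut) to 1 (fully open), set as the call begins (left out, the last holds). The fingers move at their own pace and stop on an object; "squeeze" is the grip in N (left out, the last holds). Time passes only in rows, so rows that do not move let the fingers close. It gives the time, the measured TCP pose, the force, the opening and the grip force at its end, in the units of the state.
- robot.get_state(): the state, without advancing time (a new reading comes with each control period).
- robot.get_image(name): name is "scene" or "top"; returns the picture (384x512x3 uint8, blue, green, red); there is no depth.
- robot.camera_info(name): a dict with "fx", "fy", "cx", "cy" (pixels), "R" (3x3) and "t" (3): a world point X has camera coordinates R X + t. Camera axes: x right, y down, z forward; pixel columns grow to the right and rows downward; lengths in m; the calibration is good to about 2 mm. A picture is of the moment at which its call begins. camera_info takes no time and is no camera call.
- robot.hand_in(): hands the job in; it is judged then, once.
The state is a dict: "t": time; "joint_positions": joint angles; "dq": joint speeds; "effort": joint torques, N m; "eef_pos": TCP position; "orientation": TCP orientation; "contact_force": force on the tool from outside, world axes, zero at the start; "torque": the same for the moment, N m; "gripper_width": finger opening in m; "grip_force": force on a finger pad.
Only numpy, scipy, OpenCV 4.12 (cv2) and the standard library are available. Lean on these libraries where they do the work, as an engineer would, in place of code of your own. Each camera call takes 0.05 s, during which the arm holds its last target. There are 200 camera calls.

## Task

The neck block in the carriage is finished. First stop the feed by setting its three-position switch to the centre off position, without letting it run through into reverse; then swing the clamp lever fully open, back past upright to its stop, and only then lift the neck block out and lay it gently in the blue-lined tray, lengthwise along the tray and the same way up. Leave the lever open, the switch off, and the sprayer, bending iron and block plane where they stand.

Things in the scene. Friction and masses are not known exactly. Their poses are not given: they have to be found in the camera images.
- fixture: Carriage: fixed plywood plate 250 (x) x 170 (y) x 20 mm, origin under its centre; clamp handle at its -x end, hinge at +x. Socket about the centre, 122 x 42 mm inside, floor 20 mm up, walls 12 mm high, 10 mm thick. Hinge cheeks at x 85, y +-57 mm, 98 mm high; motor box between them, 60 mm high; rods at y +-73 mm, 33 mm high. All heights from the bench.
- lever_hinge (a point): Middle of the clamp lever's hinge axis, between the cheeks, 85 mm above the bench. Axes as the carriage; the hinge lies along y. The lever is a U-shaped steel bail: two arms 46 mm either side of the middle, and 85 mm from the hinge a cross strap with a rubber foot that lies just over the neck block when shut, so that it cannot be lifted.
- lever_handle (a point): Middle of the lever's red handle bar, on its axis: smooth round bar 16 mm thick, 99 mm long, parallel to the hinge and 190 mm from it, joined at both ends to the arms, 85 mm clear between them. It can be gripped at its middle with the tool pointing down and led round the hinge; it then turns between the fingers. With the lever shut, 35 mm or more lie free between bar and neck block; the block's top is 15 mm below the bar's axis.
- lever (a joint): Lever angle, rad: 0 shut (level, handle towards the carriage's -x), growing as the handle rises; 1.57 upright; 1.85 fully open at its stop, the handle then 52 mm beyond the hinge and 268 mm above the bench. Starts at 0 to 0.2. Stiff (about 0.3 N m, 2 to 4 N at the handle); stays where it is left.
- blank_center (a point): Centre of the neck block, half-way up: dark wood with a pale centre strip, 100 (x) x 36 (y) x 50 mm tall (z), 0.08 to 0.17 kg. It starts loose by some mm in the socket, lengthwise along the carriage, underside 20 mm and top 70 mm above the bench; its upper 38 mm stand clear of the socket walls.
- switch_box: Grey box fixed to the bench, 120 (x) x 90 (y) x 45 mm tall, origin under its centre. The toggle on top swings along its x axis: green dot at the +x end for forward, red dot at the -x end for reverse, white marks at the middle of its sides for centre off.
- toggle_tip (a point): Point on the toggle's axis 70 mm from its pivot; the pivot lies 45 mm above the bench over the box's centre. 12 mm steel stem with a black grip 20 mm thick and 30 mm long, its top 82 mm from the pivot (127 mm above the bench when upright). The point turns with the toggle.
- toggle (a joint): Toggle angle, rad: up to +0.46 forward (leaning to the box's +x, at its stop), 0 centre off (upright; off is a narrow band, within 0.12), down to -0.46 reverse. Held by friction: it takes about 1.5 N at the grip and stays where it is left. Starts in forward, 0.34 to 0.46.
- tray_floor (a point): Centre of the upper face of the floor of the tray: a shallow wooden tray lined in blue, fixed to the bench, 170 mm long (x) and 92 mm wide (y) outside, 160 x 82 mm inside, floor 5 mm and wall tops 14 mm above the bench, empty.
- sprayer: Glass spray bottle, loose, 72 mm in diameter, 156 mm tall, origin under its centre. Leave alone.
- iron: Bending iron, loose: a wooden block 100 x 100 x 70 mm with an upright aluminium tube 50 mm thick reaching 184 mm above the bench, origin under its centre. Leave alone.
- plane: Block plane, loose, 150 mm long (x), 44 mm wide, about 60 mm tall, origin under its centre. Leave alone.
- tray: The tray of tray_floor; origin under its centre, axes the same.
- blank: The neck block of blank_center; this origin is the centre of its underside.
There are look-alikes about, which are no part of the job. Of the things shaped like the blank, the dark wooden one is meant.

How it is judged:
By the outcome, as a careful person would: the job done as asked, in the order asked, and still so for the second after the job is handed in, with the robot touching nothing.
It also fails if it takes over 72 s, if anything falls off the work surface, if the arm or the gripper's body presses on something with over 40 N, if the wrist force passes 120 N, or if a joint passes its speed limit or range.

## Working session

There is one attempt and no reset: what is moved stays moved. The work goes in short steps, Python scripts to look and compute and a tool call to move; the robot and the scene stay as the last step left them, time stands still between calls to the robot, and variables do not carry over. Pictures are saved under pics/ and viewed, at most 10 in all, crops included, and the job is handed in when it is done.

Besides the shell and the picture viewer there is one more tool, called after "Request:" by a JSON object that holds its "fn" and its "kwargs". drive_tool: Moves the arm, as the interface text tells. Its arguments: {"type":"object","properties":{"deltas":{"type":"string"},"claw":{"type":"number"},"squeeze":{"type":"number"}},"required":["deltas"]}

```bash
mkdir -p pics; cat > h.py <<'E'
import numpy as np, cv2
from bench import robot
def ray(c,u,v):
    i=robot.camera_info(c);R=np.array(i["R"]);t=np.array(i["t"])
    return -R.T@t, R.T@np.array([(u-i["cx"])/i["fx"],(v-i["cy"])/i["fy"],1])
def onz(c,u,v,z):
    o,d=ray(c,u,v); return o+d*(z-o[2])/d[2]
def two(a,b):  # a=('scene',u,v)
    (o1,d1),(o2,d2)=ray(*a),ray(*b)
    s=np.linalg.lstsq(np.c_[d1,-d2],o2-o1,rcond=None)[0]
    p,q=o1+s[0]*d1,o2+s[1]*d2
    return (p+q)/2,np.linalg.norm(p-q)
def proj(c,X):
    i=robot.camera_info(c);p=np.array(i["R"])@X+np.array(i["t"])
    return np.array([i["fx"]*p[0]/p[2]+i["cx"],i["fy"]*p[1]/p[2]+i["cy"]])
E
python3 - <<'E'
from h import *
for c in("scene","top"):
    im=robot.get_image(c);cv2.imwrite(f"pics/{c}0.png",im)
    cv2.imwrite(f"pics/{c}0b.png",cv2.resize(im,(800,600),interpolation=cv2.INTER_CUBIC))
    o,d=ray(c,256,192);print(c,o.round(3),d.round(3),robot.camera_info(c)["fx"])
print(robot.get_state())
E
```

```text
scene [ 1.282 -0.182  0.855] [-0.687  0.164 -0.708] 444.928251521715
top [4.67e-01 1.00e-03 1.37e+00] [ 0.076  0.003 -0.997] 450.59151088956247
{'t': 0.1, 'joint_positions': array([-1.21771843,  0.60001863, -0.00253   ,  1.60005474,  0.00181162,
        0.9429266 , -0.07981618]), 'dq': array([-0.00016604, -0.00199698,  0.00103995, -0.00074918,  0.0004038 ,
        0.00114447,  0.00193815]), 'effort': array([ 5.45409697e-03, -7.66559172e+01,  1.50217373e+00, -2.52933097e+01,
       -5.23286895e-02,  1.36409319e-02,  1.02343536e-04]), 'eef_pos': array([0.30193236, 0.65867795, 0.23986391]), 'orientation': array([-6.69818470e-01, -3.06919834e+00,  2.19451673e-03]), 'contact_force': array([-0.82832822, -0.3930669 , -0.84429432]), 'torque': array([ 0.00721741,  0.02936449, -0.03066763]), 'grip_force': 0.0, 'gripper_width': 0.09292871116152915}
```

View pics/scene0b.png

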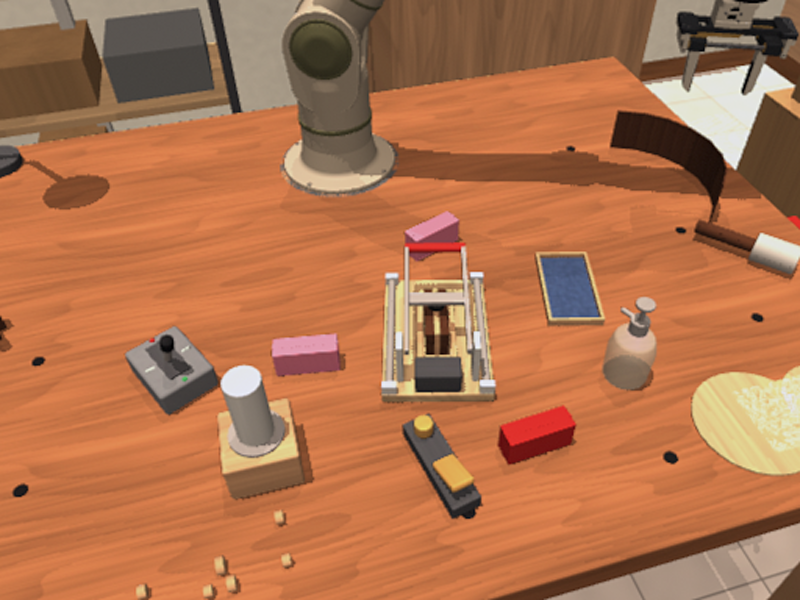

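View pics/top0b.png

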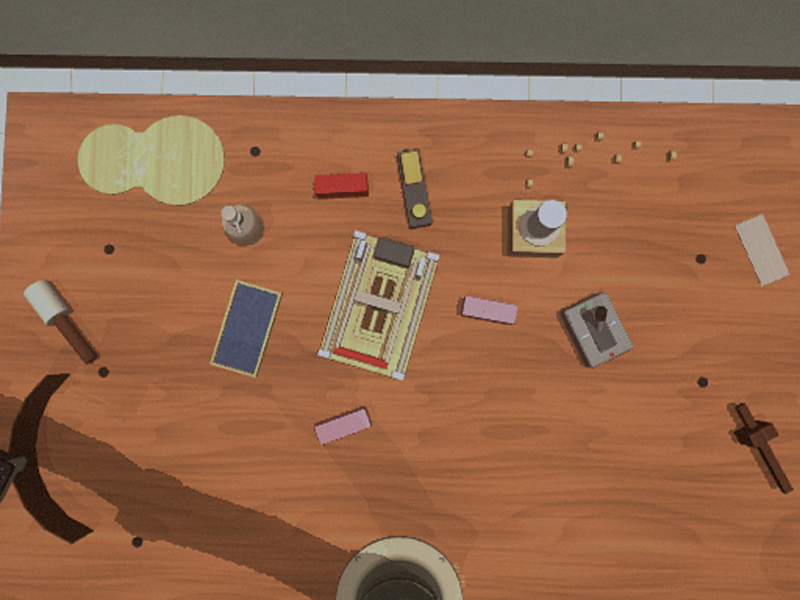

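The scene view shows the switch at (170,365), its red dot at (152,341) and green dot at (185,379). It also shows the carriage at (437,335) with the red bar at (435,247), and the tray at (570,287). In the top view, the switch is at (597,330), the carriage at (378,305), the bar at (360,357) and the tray at (246,328). Next I measure these with masks.

```bash
python3 - <<'E'
from h import *
S=1.5625
def comp(m,near):
    n,l,st,ce=cv2.connectedComponentsWithStats(m.astype(np.uint8))
    k=1+np.argmin([np.hypot(*(ce[i]-near))+(1e3 if st[i,4]<15 else 0) for i in range(1,n)])
    return (l==k).astype(np.uint8),ce[k],st[k,4]
I={c:cv2.imread(f"pics/{c}0.png") for c in("scene","top")}
H={c:cv2.cvtColor(I[c],cv2.COLOR_BGR2HSV) for c in I}
def hs(c,h0,h1,s0,v0,v1=255,s1=255):
    h,s,v=cv2.split(H[c]);hh=(h>=h0)&(h<=h1) if h0<=h1 else (h>=h0)|(h<=h1)
    return hh&(s>=s0)&(s<=s1)&(v>=v0)&(v<=v1)
def box(m):
    c,_=cv2.findContours(m,0,1);return cv2.minAreaRect(max(c,key=cv2.contourArea))
# tray
m,ce,a=comp(hs("top",100,130,70,40),np.array([246,328])/S);r=box(m);b=cv2.boxPoints(r)
P=np.array([onz("top",*p,.005)[:2] for p in b]);print("tray",P.mean(0).round(4),[np.linalg.norm(P[i]-P[i-1]).round(4) for i in range(4)],P.round(3).tolist())
# handle
def lab(c,near):
    m,ce,a=comp(hs(c,175,4,185,90),np.array(near)/S);r=box(m);b=cv2.boxPoints(r)
    if np.linalg.norm(b[0]-b[1])>np.linalg.norm(b[1]-b[2]): b=np.roll(b,1,0)
    e=[(b[0]+b[1])/2,(b[2]+b[3])/2];print(c,ce,a,np.round(e,1).tolist());return ce,e
ct,et=lab("top",(360,357));cs,es=lab("scene",(435,247))
print("handle",two(("top",*ct),("scene",*cs)))
E=[onz("top",*e,.1)[:2] for e in et];print("ends",E)
# switch box grey
m,ce,a=comp(hs("top",0,180,0,60,190,45),np.array([575,335])/S);print("box",ce,a);m=cv2.morphologyEx(m,cv2.MORPH_CLOSE,np.ones((9,9)));r=box(m)
P=np.array([onz("top",*p,.045)[:2] for p in cv2.boxPoints(r)]);print("box",P.mean(0).round(4),[np.linalg.norm(P[i]-P[i-1]).round(4) for i in range(4)],P.round(3).tolist())
crop=lambda c,x,y,w,h:cv2.resize(I[c][y:y+h,x:x+w],(400,300),interpolation=cv2.INTER_CUBIC)
cv2.imwrite("pics/crops.png",np.vstack([np.hstack([crop("scene",72,195,80,60),crop("top",342,180,80,60)]),np.hstack([crop("scene",232,145,96,120)[:,:],crop("top",200,145,96,100)])]))
E
```

```text
tray [0.5087 0.2785] [np.float64(0.0345), np.float64(0.0106), np.float64(0.0345), np.float64(0.0106)] [[0.517, 0.295], [0.524, 0.287], [0.501, 0.262], [0.493, 0.27]]
top [216.8125 116.9375] 16 [[214.0, 117.5], [220.0, 117.5]]
scene [278.49444444 157.82777778] 180 [[259.1000061035156, 158.8000030517578], [297.1000061035156, 157.60000610351562]]
handle (array([0.70800499, 0.0493812 , 0.33711982]), np.float64(0.09919608298286105))
ends [array([0.7749017 , 0.12859641]), array([0.77521343, 0.11143009])]
box [382.69059656 211.62285137] 989
box [ 0.5199 -0.368 ] [np.float64(0.1185), np.float64(0.0864), np.float64(0.1187), np.float64(0.0859)] [[0.553, -0.303], [0.593, -0.38], [0.487, -0.433], [0.447, -0.356]]
```

View pics/crops.png

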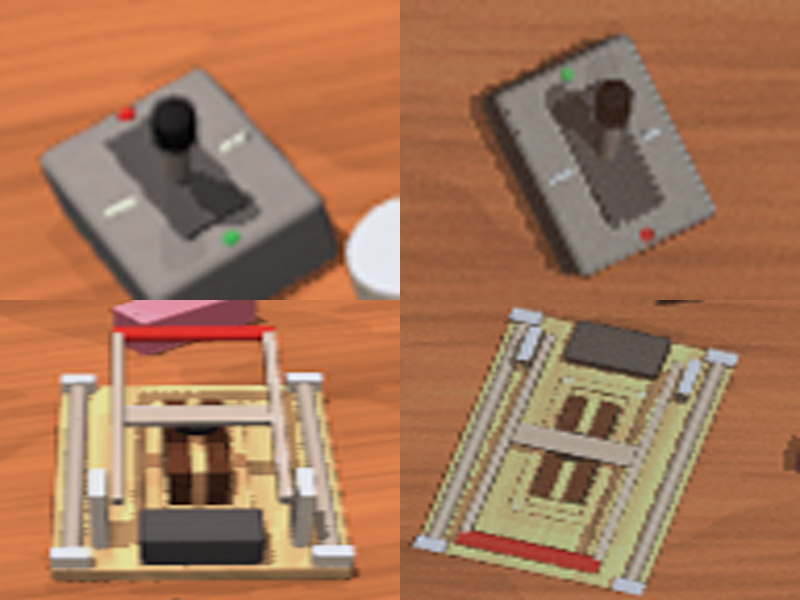

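The crops show the following:
- **Switch:** the toggle leans to green, with its grip at scene (106.6,219.4) and top (384.6,200).
- **Bar:** its ends in the top view are at about (214,225) and (248,234).
- **Neck block:** it lies under the strap.

I'll tighten the masks for the tray, handle, plate and block.

```bash
python3 - <<'E'
from h import *
I={c:cv2.imread(f"pics/{c}0.png") for c in("scene","top")}
H={c:cv2.cvtColor(I[c],cv2.COLOR_BGR2HSV).astype(int) for c in I}
def roi(m,x0,y0,x1,y1):
    z=np.zeros_like(m,np.uint8);z[y0:y1,x0:x1]=m[y0:y1,x0:x1];return z
def rect(m,c,z,name):
    P=cv2.findNonZero(m);b=cv2.boxPoints(cv2.minAreaRect(P))
    W=np.array([onz(c,*p,z)[:2] for p in b]);d=W-np.roll(W,1,0);L=np.linalg.norm(d,axis=1);k=L.argmax()
    print(name,len(P),W.mean(0).round(4),L.round(3)[:2],"yaw",np.degrees(np.arctan2(d[k,1],d[k,0])).round(1)%180);return W
h,s,v=[H["top"][...,i] for i in range(3)]
b,g,r=[I["top"][...,i].astype(int) for i in range(3)]
rect(roi(b>r+5,130,170,185,250),"top",.005,"tray")
rect(roi((h>=18)&(h<=35)&(s>50),195,140,290,250),"top",.02,"plate")
rect(roi((r<115)&(r>b+8)&(v<115),225,170,260,220),"top",.07,"block")
hm=roi((r>130)&(g<60)&(b<60),205,215,255,240);rect(hm,"top",.1,"handle")
ct=cv2.findNonZero(hm).reshape(-1,2).mean(0)
i=I["scene"].astype(int);sm=roi((i[...,2]>150)&(i[...,1]<50)&(i[...,0]<60),250,150,305,165)
cs=cv2.findNonZero(sm).reshape(-1,2).mean(0)
print(ct,cs,"handle3d",two(("top",*ct),("scene",*cs)))
print("tip",two(("top",384.6,200),("scene",106.6,219.4)))
print("whites")
w=roi((s<50)&(v>170),195,140,290,250);n,l,st,ce=cv2.connectedComponentsWithStats(w)
for k in range(1,n):
    if st[k,4]>8: print(st[k,4],ce[k].round(1),onz("top",*ce[k],.033).round(3))
E
```

```text
tray 1349 [0.5113 0.3031] [0.079 0.158] yaw 165.1
plate 2108 [0.5598 0.0458] [0.166 0.249] yaw 164.8
block 330 [0.5608 0.045 ] [0.136 0.099] yaw 1.3
handle 94 [0.4607 0.0735] [0.095 0.013] yaw 74.6
[230.89361702 228.04255319] [279.84745763 158.33898305] handle3d (array([0.46148679, 0.07573842, 0.11451821]), np.float64(0.006963300928560233))
tip (array([ 0.546641  , -0.3545587 ,  0.11024066]), np.float64(0.0024819864517365902))
whites
25 [229.9 149.8] [0.694 0.085 0.033]
31 [230.6 159. ] [0.666 0.082 0.033]
355 [240.  195.4] [0.557 0.052 0.033]
137 [265.2 203.1] [ 0.536 -0.023  0.033]
100 [214.  203.2] [0.533 0.129 0.033]
33 [269.1 169.9] [ 0.635 -0.033  0.033]
24 [264.3 172.6] [ 0.627 -0.019  0.033]
```

Request:
{"fn": "drive_tool", "kwargs": {"deltas": "16 -34 3 -0.12; 16 -34 3 -0.12; 16 -34 3 -0.12; 16 -34 3 -0.12; 16 -34 3 -0.12; 16 -34 3 -0.12; 16 -34 3 -0.12; 16 -34 3 -0.12; 16 -34 3 -0.12; 16 -34 3 -0.12; 16 -34 3 -0.12; 16 -34 3 -0.12", "claw": 0.6, "squeeze": 10}}

```text
t: 1.1
eef_pos: [0.4944, 0.2493, 0.2767]
orientation: [-2.533, -1.858, 0.0]
contact_force: [-0.6, 0.8, 0.2]
gripper_width: 0.0559
grip_force: 0.0
```

Request:
{"fn": "drive_tool", "kwargs": {"deltas": "4 -40 -2 -0.067; 4 -40 -2 -0.067; 4 -40 -2 -0.067; 4 -40 -2 -0.067; 4 -40 -2 -0.067; 4 -40 -2 -0.067; 4 -40 -2 -0.067; 4 -40 -2 -0.067; 4 -40 -2 -0.067; 4 -40 -2 -0.067; 4 -40 -2 -0.067; 4 -40 -2 -0.067"}}

```text
t: 2.1
eef_pos: [0.5418, -0.2307, 0.2523]
orientation: [-3.057, -0.724, 0.0]
contact_force: [2.2, -0.8, 0.2]
gripper_width: 0.0557
grip_force: 0.0
```

Request:
{"fn": "drive_tool", "kwargs": {"deltas": "1 -31 -10 0; 1 -31 -10 0; 1 -31 -10 0; 1 -31 -10 0; 0 0 -15 0; 0 0 -15 0; 0 0 -15 0; 0 0 0 0; 0 0 0 0"}}

```text
t: 2.85
eef_pos: [0.5457, -0.3527, 0.167]
orientation: [-3.055, -0.728, 0.002]
contact_force: [0.5, -0.6, -0.6]
gripper_width: 0.0559
grip_force: 0.0
```

```bash
python3 - <<'E'
from h import *
I=[robot.get_image(c) for c in("scene","top")];p=robot.get_state()["eef_pos"];print(p)
crop=lambda im,x,y,w,h:cv2.resize(im[y:y+h,x:x+w],(400,300),interpolation=cv2.INTER_CUBIC)
cv2.imwrite("pics/tog.png",np.hstack([crop(I[0],60,150,120,90),crop(I[1],322,160,120,90)]))
g=p-[0,0,.022]
print("tips mid px",proj("scene",g),proj("top",g))
E
```

```text
[ 0.54636173 -0.35314477  0.16835867]
tips mid px [102.34683708 208.21725169] [387.37034217 199.29473207]
```

View pics/tog.png

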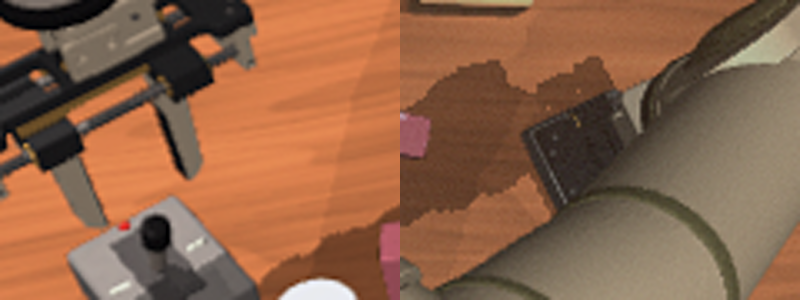

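The fingers straddle the toggle at (155,235) in the left half of the crop, across its swing. I'll lower and grip.

Request:
{"fn": "drive_tool", "kwargs": {"deltas": "0 -1 -15 0; -1 -1 -15 0; 0 0 -15 0; 0 0 -16 0; 0 0 0 0; 0 0 0 0"}}

```text
t: 3.45
eef_pos: [0.5452, -0.3549, 0.1071]
orientation: [-3.056, -0.728, 0.0]
contact_force: [-0.0, 0.6, -0.3]
gripper_width: 0.0559
grip_force: 0.0
```

Request:
{"fn": "drive_tool", "kwargs": {"deltas": "0 0 0 0; 0 0 0 0; 0 0 0 0; 0 0 0 0; 0 0 0 0; 0 0 0 0; 0 0 0 0; 0 0 0 0", "claw": 0.1, "squeeze": 8}}

```text
t: 4.12
eef_pos: [0.5449, -0.3537, 0.1067]
orientation: [-3.054, -0.728, 0.0]
contact_force: [-1.3, 5.7, 6.5]
gripper_width: 0.0199
grip_force: 8.0
```

Request:
{"fn": "drive_tool", "kwargs": {"deltas": "-4.2 -2.1 2 0; -4.2 -2.1 1.6 0; -4.2 -2.1 1.3 0; -4.2 -2.1 0.8 0; -4.2 -2.1 0.5 0; -4.2 -2.1 0.2 0; 0 0 0 0; 0 0 0 0; 0 0 0 0"}}

```text
t: 4.87
eef_pos: [0.519, -0.3667, 0.113]
orientation: [-3.054, -0.728, 0.001]
contact_force: [-2.8, 4.9, 4.4]
gripper_width: 0.0202
grip_force: 8.0
```

```bash
python3 - <<'E'
from h import *
im=robot.get_image("scene");cv2.imwrite("pics/tog2.png",cv2.resize(im[165:265,60:193],(798,600),interpolation=cv2.INTER_CUBIC))
s=robot.get_state();print(s["eef_pos"],s["contact_force"])
e=np.array([.894,.447])
for th in(-.12,0,.12):
    P=lambda r:proj("scene",np.r_[np.array([.520,-.368])+e*r*np.sin(th),.045+r*np.cos(th)])
    print(th,((P(.03)-[60,165])*6).round(),((P(.082)-[60,165])*6).round())
E
```

```text
[ 0.5189478  -0.36669737  0.1130244 ] [-2.13662193  5.41149199  3.8573611 ]
-0.12 [258. 340.] [214. 240.]
0 [263. 344.] [226. 253.]
0.12 [267. 350.] [239. 268.]
```

View pics/tog2.png

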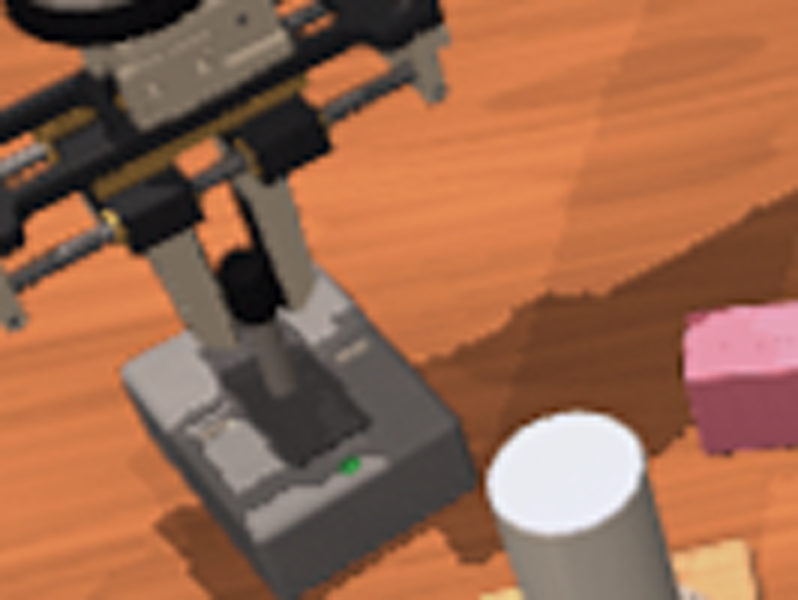

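The fingers hold the grip at about (245,285) and the stem base is at (282,385), so the toggle is near upright. I'll check the pivot with the white marks and the grip outline.

```bash
python3 - <<'E'
from h import *
print("pivot top marks",onz("top",383.2,211.1,.045),"dots",onz("top",383.4,211,.045),"scene marks",onz("scene",107.3,229.7,.045))
print("scene dots", onz("scene",(72+127/5+72+231/5)/2,(195+114/5+195+238/5)/2,.045))
im=cv2.imread("pics/tog2.png");g=im.max(2)
m=np.zeros(g.shape,np.uint8);m[245:335,210:300]=g[245:335,210:300]<42
n,l,st,ce=cv2.connectedComponentsWithStats(m)
print([(st[k].tolist(),ce[k].round(1).tolist()) for k in range(1,n) if st[k,4]>200])
e=np.array([.894,.447])
for th in(-.12,0,.12):
    print(th,[((proj("scene",np.r_[np.array([.520,-.368])+e*r*np.sin(th),.045+r*np.cos(th)])-[60,165])*6).round().tolist() for r in(.01,.052,.067,.082)])
E
```

```text
pivot top marks [ 0.51799499 -0.37012525  0.045     ] dots [ 0.51829952 -0.37071388  0.045     ] scene marks [ 0.51699793 -0.3675039   0.045     ]
scene dots [ 0.51893835 -0.36639325  0.045     ]
[([217, 245, 69, 80, 3693], [250.7, 286.3])]
-0.12 [[275.0, 376.0], [240.0, 298.0], [227.0, 270.0], [214.0, 240.0]]
0 [[276.0, 378.0], [247.0, 307.0], [237.0, 280.0], [226.0, 253.0]]
0.12 [[278.0, 380.0], [255.0, 316.0], [247.0, 292.0], [239.0, 268.0]]
```

Request:
{"fn": "drive_tool", "kwargs": {"deltas": "-1.1 -0.6 0 0; -1.1 -0.6 0 0; 0 0 0 0; 0 0 0 0"}}

```text
t: 5.25
eef_pos: [0.5174, -0.3674, 0.113]
orientation: [-3.053, -0.728, 0.0]
contact_force: [-1.0, 5.4, 3.5]
gripper_width: 0.0198
grip_force: 8.0
```

Request:
{"fn": "drive_tool", "kwargs": {"deltas": "0 0 0 0; 0 0 0 0; 0 0 0 0; 0 0 0 0; 0 0 15 0; 0 0 25 0; 0 0 35 0; 0 0 35 0; -10 30 10 0; -10 35 0 0; -10 35 0 0; -10 35 0 0", "claw": 0.6}}

```text
t: 6.25
eef_pos: [0.4771, -0.2329, 0.2333]
orientation: [3.056, 0.727, 0.001]
contact_force: [0.8, 0.6, -0.4]
gripper_width: 0.0559
grip_force: 0.0
```

```bash
python3 - <<'E'
from h import *
I=[robot.get_image(c) for c in("scene","top")];print(robot.get_state()["eef_pos"])
crop=lambda im,x,y,w,h:cv2.resize(im[y:y+h,x:x+w],(400,300),interpolation=cv2.INTER_CUBIC)
cv2.imwrite("pics/tog3.png",np.hstack([crop(I[0],72,195,80,60),crop(I[1],342,180,80,60)]))
E
```

```text
[ 0.47635554 -0.2284917   0.2326461 ]
```

View pics/tog3.png

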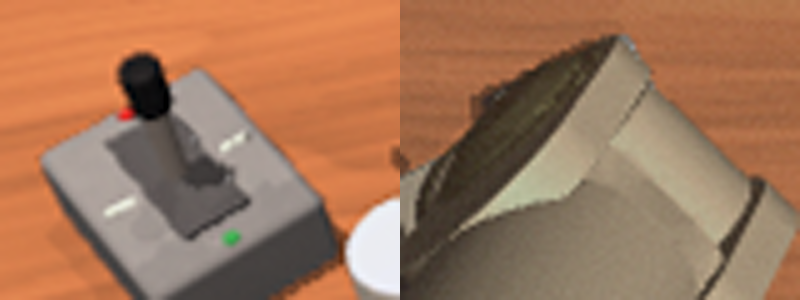

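```bash
python3 - <<'E'
from h import *
e=np.array([.894,.447])
for th in(-.1,-.05,0,.05,.1):
    print(th,[((proj("scene",np.r_[np.array([.518,-.3675])+e*r*np.sin(th),.045+r*np.cos(th)])-[72,195])*5).round().tolist() for r in(.067,.082)])
print("handle",two(("top",230.9,228.8),("scene",278.5,157.8)))
hg=np.array([.6418,.0235]);ex=np.array([np.cos(np.radians(-15.2)),np.sin(np.radians(-15.2))])
for th in(0,.05,.1,.15,.2):
    X=np.r_[hg-ex*.19*np.cos(th),.085+.19*np.sin(th)];print(th,X.round(4),proj("top",X).round(1),proj("scene",X).round(1))
E
```

```text
-0.1 [[132.0, 73.0], [121.0, 49.0]]
-0.05 [[135.0, 76.0], [125.0, 53.0]]
0 [[138.0, 80.0], [129.0, 58.0]]
0.05 [[142.0, 84.0], [134.0, 63.0]]
0.1 [[146.0, 89.0], [138.0, 68.0]]
handle (array([0.45903017, 0.07433675, 0.11473944]), np.float64(0.004221125631912184))
0 [0.4584 0.0733 0.085 ] [231.1 228.8] [277.1 166.5]
0.05 [0.4587 0.0733 0.0945] [231.  228.7] [277.2 163.8]
0.1 [0.4594 0.0731 0.104 ] [230.8 228.5] [277.2 161.2]
0.15 [0.4605 0.0728 0.1134] [230.8 228.1] [277.2 158.7]
0.2 [0.4621 0.0723 0.1227] [230.8 227.5] [277.3 156.4]
```

Request:
{"fn": "drive_tool", "kwargs": {"deltas": "-1.8 33.5 -3.5 0.0935; -1.8 33.5 -3.5 0.0935; -1.8 33.5 -3.5 0.0935; -1.8 33.5 -3.5 0.0935; -1.8 33.5 -3.5 0.0935; -1.8 33.5 -3.5 0.0935; -1.8 33.5 -3.5 0.0935; -1.8 33.5 -3.5 0.0935; -1.8 33.5 -3.5 0.0935; 0 0 0 0; 0 0 0 0", "claw": 0.4}}

```text
t: 7.27
eef_pos: [0.462, 0.0688, 0.2014]
orientation: [2.49, 1.916, 0.0]
contact_force: [0.0, -0.8, 0.2]
gripper_width: 0.0372
grip_force: 0.0
```

```bash
python3 - <<'E'
from h import *
I=[robot.get_image(c) for c in("scene","top")];s=robot.get_state();print(s["eef_pos"],s["orientation"])
crop=lambda im,x,y,w,h:cv2.resize(im[y:y+h,x:x+w],(400,300),interpolation=cv2.INTER_CUBIC)
cv2.imwrite("pics/mid.png",np.vstack([np.hstack([crop(I[0],72,195,80,60),crop(I[1],342,180,80,60)]),np.hstack([crop(I[0],222,110,128,96),crop(I[1],170,150,128,96)])]))
for c,i in zip(("s","t"),I): cv2.imwrite(f"pics/mid_{c}.png",i)
E
```

```text
[0.46194034 0.06659142 0.20162589] [2.49366877e+00 1.90953204e+00 3.49581129e-05]
```

View pics/mid.png

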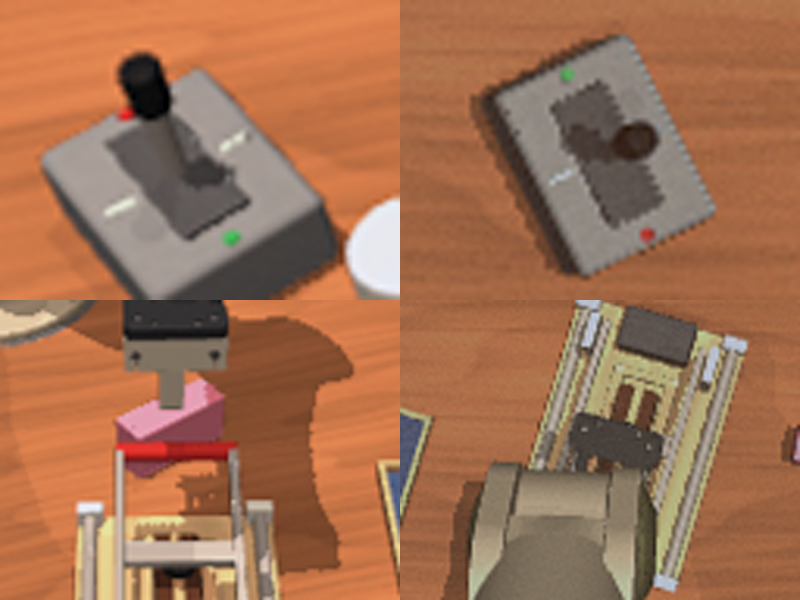

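The crops show the toggle near upright, with its cap at top crop (635,140) and its grip at scene crop (146,86). The open jaws are above the bar. I'll compute the toggle angle from the top view.

```bash
python3 - <<'E'
from h import *
e=np.array([.894,.447]);f=(400,0)
for name,c,o,off,piv in(("t","top",(342,180),(400,0),(.518,-.3704)),("s","scene",(72,195),(0,0),(.518,-.367))):
    for th in(-.1,0,.1):
        print(c,th,[((proj(c,np.r_[np.array(piv)+e*r*np.sin(th),.045+r*np.cos(th)])-o)*5+off).round(1).tolist() for r in(0,.067,.082)])
    im=cv2.imread(f"pics/mid_{name}.png");x,y=o
    k=cv2.resize(im[y:y+60,x:x+80],(400,300),interpolation=cv2.INTER_CUBIC).max(2)
    m=(k<(45 if c=="scene" else 75)).astype(np.uint8);n,l,st,ce=cv2.connectedComponentsWithStats(m)
    print([(st[j].tolist(),(ce[j]+off).round(1).tolist()) for j in range(1,n) if st[j,4]>150])
E
```

```text
top -0.1 [[606.5, 155.5], [645.4, 162.3], [654.6, 163.9]]
top 0 [[606.5, 155.5], [640.1, 151.4], [648.2, 150.5]]
top 0.1 [[606.5, 155.5], [634.6, 140.7], [641.3, 137.1]]
[([83, 90, 96, 183, 2588], [528.6, 184.6]), ([167, 123, 91, 40, 2347], [614.7, 142.7])]
scene -0.1 [[177.6, 174.8], [132.7, 72.4], [122.2, 48.3]]
scene 0 [[177.6, 174.8], [139.5, 79.8], [130.4, 57.4]]
scene 0.1 [[177.6, 174.8], [146.7, 88.3], [139.3, 67.7]]
[([122, 57, 48, 64, 2173], [146.3, 88.0])]
```

Both views agree on about +0.095 rad, too near the edge of the off band. I'll go back and nudge it 6.5 mm further.

Request:
{"fn": "drive_tool", "kwargs": {"deltas": "1.8 -33.5 3.5 -0.0935; 1.8 -33.5 3.5 -0.0935; 1.8 -33.5 3.5 -0.0935; 1.8 -33.5 3.5 -0.0935; 1.8 -33.5 3.5 -0.0935; 1.8 -33.5 3.5 -0.0935; 1.8 -33.5 3.5 -0.0935; 1.8 -33.5 3.5 -0.0935; 1.8 -33.5 3.5 -0.0935; 12 -34 0 0; 12 -34 0 0; 12 -34 0 0", "claw": 0.6}}

```text
t: 8.37
eef_pos: [0.5127, -0.3395, 0.2334]
orientation: [3.057, 0.722, 0.0]
contact_force: [1.0, -0.4, 0.5]
gripper_width: 0.0558
grip_force: 0.0
```

Request:
{"fn": "drive_tool", "kwargs": {"deltas": "9 -30 -10 0; 0 0 -20 0; 0 0 0 0; 0 0 0 0; 0 0 0 0"}}

```text
t: 8.78
eef_pos: [0.522, -0.366, 0.2036]
orientation: [-3.056, -0.726, 0.0]
contact_force: [0.5, 0.9, 0.3]
gripper_width: 0.0558
grip_force: 0.0
```

Request:
{"fn": "drive_tool", "kwargs": {"deltas": "2 0 -25 0; 0 0 -25 0; 0 0 -25 0; 0 0 -16 0; 0 0 0 0; 0 0 0 0"}}

```text
t: 9.28
eef_pos: [0.5248, -0.3653, 0.1128]
orientation: [-3.056, -0.729, 0.0]
contact_force: [0.9, -0.5, 1.0]
gripper_width: 0.0555
grip_force: 0.0
```

Request:
{"fn": "drive_tool", "kwargs": {"deltas": "0 0 0 0; 0 0 0 0; 0 0 0 0; 0 0 0 0; 0 0 0 0; 0 0 0 0; 0 0 0 0; 0 0 0 0", "claw": 0.1, "squeeze": 12}}

```text
t: 9.95
eef_pos: [0.524, -0.3641, 0.1122]
orientation: [-3.053, -0.728, 0.001]
contact_force: [-3.1, 5.6, 5.7]
gripper_width: 0.0195
grip_force: 12.0
```

Request:
{"fn": "drive_tool", "kwargs": {"deltas": "-2 -1 0.2 0; -2 -1 0.1 0; -2 -1 0.1 0; 0 0 0 0; 0 0 0 0; 0 0 0 0; 0 0 0 0"}}

```text
t: 10.53
eef_pos: [0.5187, -0.3668, 0.1123]
orientation: [-3.052, -0.729, 0.0]
contact_force: [0.4, 5.0, 2.9]
gripper_width: 0.0197
grip_force: 12.0
```

Request:
{"fn": "drive_tool", "kwargs": {"deltas": "0 0 0 0; 0 0 0 0; 0 0 0 0; 0 0 0 0; 0 0 15 0; 0 0 25 0; 0 0 35 0; 0 0 35 0; -10 30 10 0; -10 35 0 0; -10 35 0 0; -10 35 0 0", "claw": 0.6}}

```text
t: 11.53
eef_pos: [0.478, -0.2328, 0.2327]
orientation: [3.056, 0.727, 0.001]
contact_force: [-0.5, 1.6, -0.0]
gripper_width: 0.056
grip_force: 0.0
```

Request:
{"fn": "drive_tool", "kwargs": {"deltas": "-1.8 34.5 -3.5 0.0935; -1.8 34.5 -3.5 0.0935; -1.8 34.5 -3.5 0.0935; -1.8 34.5 -3.5 0.0935; -1.8 34.5 -3.5 0.0935; -1.8 34.5 -3.5 0.0935; -1.8 34.5 -3.5 0.0935; -1.8 34.5 -3.5 0.0935; -1.8 34.5 -3.5 0.0935; 0 0 0 0; 0 0 0 0; 0 0 0 0", "claw": 0.4}}

```text
t: 12.53
eef_pos: [0.4626, 0.076, 0.201]
orientation: [2.493, 1.911, -0.0]
contact_force: [-0.2, -0.6, -0.5]
gripper_width: 0.0373
grip_force: 0.0
```

```bash
cat > tog.py <<'E'
from h import *
s=robot.get_state();print(s["eef_pos"],s["orientation"])
im=robot.get_image("scene");k=cv2.resize(im[195:255,72:152],(400,300),interpolation=cv2.INTER_CUBIC).max(2)
n,l,st,ce=cv2.connectedComponentsWithStats((k<45).astype(np.uint8))
print([(st[j].tolist(),ce[j].round(1).tolist()) for j in range(1,n) if st[j,4]>150])
E
python3 tog.py
```

```text
[0.46261752 0.07604895 0.20103626] [ 2.49304179e+00  1.91076408e+00 -8.10904838e-05]
[([116, 51, 50, 63, 2214], [141.0, 81.8])]
```

The toggle is now at about +0.02 rad. Next is the lever: I'll lower onto the bar and grip it.

Request:
{"fn": "drive_tool", "kwargs": {"deltas": "-2 -2 -24 0; 0 0 -24 0; 0 0 -20 0; 0 0 -16 0; 0 0 0 0; 0 0 0 0"}}

```text
t: 13.08
eef_pos: [0.4604, 0.0731, 0.1167]
orientation: [-2.495, -1.909, 0.003]
contact_force: [-0.3, -0.7, -0.4]
gripper_width: 0.0374
grip_force: 0.0
```

Request:
{"fn": "drive_tool", "kwargs": {"deltas": "0 0 0 0; 0 0 0 0; 0 0 0 0; 0 0 0 0; 0 0 0 0; 0 0 0 0", "claw": 0.05, "squeeze": 20}}

```text
t: 13.58
eef_pos: [0.4581, 0.0754, 0.1172]
orientation: [-2.489, -1.912, 0.004]
contact_force: [-6.3, 2.4, 1.7]
gripper_width: 0.0155
grip_force: 20.0
```

```bash
python3 - <<'E'
from h import *
s=robot.get_state();print(s["eef_pos"],s["contact_force"],s["gripper_width"])
ex=np.array([np.cos(np.radians(-15.2)),np.sin(np.radians(-15.2))]);hg=np.array([.6418,.0235])
th=np.r_[.155:1.85:34j];
rows=np.c_[np.outer(-190*np.cos(th),ex),190*np.sin(th)];d=np.diff(rows,axis=0)
for i,r in enumerate(d): print(i,th[i+1].round(2),r.round(1))
E
```

```text
[0.45811992 0.07542662 0.11719321] [-6.30773638  2.44793449  1.71576948] 0.015517208588038595
0 0.21 [ 1.7 -0.5  9.6]
1 0.26 [ 2.2 -0.6  9.5]
2 0.31 [ 2.6 -0.7  9.4]
3 0.36 [ 3.1 -0.8  9.2]
4 0.41 [ 3.5 -1.   9. ]
5 0.46 [ 4.  -1.1  8.8]
6 0.51 [ 4.4 -1.2  8.6]
7 0.57 [ 4.8 -1.3  8.4]
8 0.62 [ 5.3 -1.4  8.1]
9 0.67 [ 5.6 -1.5  7.8]
10 0.72 [ 6.  -1.6  7.5]
11 0.77 [ 6.4 -1.7  7.2]
12 0.82 [ 6.7 -1.8  6.8]
13 0.87 [ 7.1 -1.9  6.5]
14 0.93 [ 7.4 -2.   6.1]
15 0.98 [ 7.7 -2.1  5.7]
16 1.03 [ 7.9 -2.2  5.3]
17 1.08 [ 8.2 -2.2  4.8]
18 1.13 [ 8.4 -2.3  4.4]
19 1.18 [ 8.6 -2.3  3.9]
20 1.23 [ 8.8 -2.4  3.5]
21 1.28 [ 9.  -2.4  3. ]
22 1.34 [ 9.1 -2.5  2.5]
23 1.39 [ 9.2 -2.5  2. ]
24 1.44 [ 9.3 -2.5  1.5]
25 1.49 [ 9.4 -2.5  1. ]
26 1.54 [ 9.4 -2.6  0.5]
27 1.59 [ 9.4 -2.6  0. ]
28 1.64 [ 9.4 -2.6 -0.5]
29 1.7 [ 9.4 -2.5 -1. ]
30 1.75 [ 9.3 -2.5 -1.5]
31 1.8 [ 9.2 -2.5 -2. ]
32 1.85 [ 9.1 -2.5 -2.4]
```

Request:
{"fn": "drive_tool", "kwargs": {"deltas": "1.7 -0.5 9.6 0; 2.2 -0.6 9.5 0; 2.6 -0.7 9.4 0; 3.1 -0.8 9.2 0; 3.5 -1 9 0; 4 -1.1 8.8 0; 4.4 -1.2 8.6 0; 4.8 -1.3 8.4 0; 5.3 -1.4 8.1 0; 5.6 -1.5 7.8 0; 6 -1.6 7.5 0; 6.4 -1.7 7.2 0"}}

```text
t: 14.58
eef_pos: [0.5015, 0.0634, 0.2197]
orientation: [-2.48, -1.908, 0.019]
contact_force: [-27.7, 9.7, 19.3]
gripper_width: 0.0151
grip_force: 20.0
```

Request:
{"fn": "drive_tool", "kwargs": {"deltas": "6.7 -1.8 6.8 0; 7.1 -1.9 6.5 0; 7.4 -2 6.1 0; 7.7 -2.1 5.7 0; 7.9 -2.2 5.3 0; 8.2 -2.2 4.8 0; 8.4 -2.3 4.4 0; 8.6 -2.3 3.9 0; 8.8 -2.4 3.5 0; 9 -2.4 3 0; 9.1 -2.5 2.5 0; 0 0 0 0"}}

```text
t: 15.58
eef_pos: [0.6, 0.0365, 0.2747]
orientation: [2.492, 1.911, 0.003]
contact_force: [-2.0, -2.1, 12.7]
gripper_width: 0.0152
grip_force: 20.0
```

Request:
{"fn": "drive_tool", "kwargs": {"deltas": "9.2 -2.5 2 0; 9.3 -2.5 1.5 0; 9.4 -2.5 1 0; 9.4 -2.6 0.5 0; 9.4 -2.6 0 0; 9.4 -2.6 -0.5 0; 9.4 -2.5 -1 0; 9.3 -2.5 -1.5 0; 0 0 0 0; 0 0 0 0"}}

```text
t: 16.42
eef_pos: [0.675, 0.0162, 0.2741]
orientation: [2.491, 1.911, 0.001]
contact_force: [0.7, -3.4, -0.8]
gripper_width: 0.0155
grip_force: 20.0
```

Request:
{"fn": "drive_tool", "kwargs": {"deltas": "5 -1.3 -1 0; 5 -1.3 -1.2 0; 2 -0.5 -0.5 0; 0 0 0 0; 0 0 0 0"}}

```text
t: 16.83
eef_pos: [0.6857, 0.0134, 0.2716]
orientation: [2.492, 1.912, -0.001]
contact_force: [-1.7, -4.8, -1.4]
gripper_width: 0.0154
grip_force: 20.0
```

Request:
{"fn": "drive_tool", "kwargs": {"deltas": "2 -0.5 -0.5 0; 2 -0.5 -0.5 0; 0 0 0 0; 0 0 0 0"}}

```text
t: 17.17
eef_pos: [0.6894, 0.0125, 0.2708]
orientation: [2.492, 1.913, -0.001]
contact_force: [-2.5, -4.9, 0.1]
gripper_width: 0.0156
grip_force: 20.0
```

Request:
{"fn": "drive_tool", "kwargs": {"deltas": "2 -0.5 -0.6 0; 2 -0.5 -0.6 0; 2 -0.5 -0.6 0; 0 0 0 0; 0 0 0 0"}}

```text
t: 17.58
eef_pos: [0.6906, 0.0122, 0.2702]
orientation: [-2.485, -1.908, 0.01]
contact_force: [-24.7, -0.4, 21.9]
gripper_width: 0.0152
grip_force: 20.0
```

Request:
{"fn": "drive_tool", "kwargs": {"deltas": "-2 0.5 0 0; -2 0.5 0 0; 0 0 0 0; 0 0 0 0; 0 0 0 0; 0 0 10 0; 0 0 20 0; 0 0 25 0; 0 0 25 0; 0 0 0 0", "claw": 0.4}}

```text
t: 18.42
eef_pos: [0.694, 0.0118, 0.3549]
orientation: [2.489, 1.91, 0.01]
contact_force: [1.0, 0.4, 0.6]
gripper_width: 0.0376
grip_force: 0.0
```

Request:
{"fn": "drive_tool", "kwargs": {"deltas": "-16 21 0 0.123; -16 21 0 0.123; -16 21 0 0.123; -16 21 0 0.123; -16 21 0 0.123; -16 21 0 0.123; -16 21 0 0.123; -16 21 0 0.123; -16 21 0 0.123; -16 21 0 0.123; -16 21 0 0.123; -16 21 0 0.123", "claw": 0.7}}

```text
t: 19.42
eef_pos: [0.4992, 0.2653, 0.3496]
orientation: [0.548, 3.093, 0.001]
contact_force: [-0.3, -0.4, 0.3]
gripper_width: 0.0654
grip_force: 0.0
```

```bash
python3 tog.py; python3 - <<'E'
from h import *
I=[robot.get_image(c) for c in("scene","top")]
for c,i in zip("st",I): cv2.imwrite(f"pics/op_{c}.png",i)
crop=lambda im,x,y,w,h:cv2.resize(im[y:y+h,x:x+w],(400,300),interpolation=cv2.INTER_CUBIC)
cv2.imwrite("pics/op.png",np.hstack([crop(I[0],222,120,144,108+35),crop(I[1],195,145,96,100)]))
E
```

```text
[0.4992013  0.26530816 0.34958475] [5.47710551e-01 3.09267680e+00 8.72883129e-04]
[([116, 51, 50, 64, 2218], [141.0, 81.8])]
```

View pics/op.png

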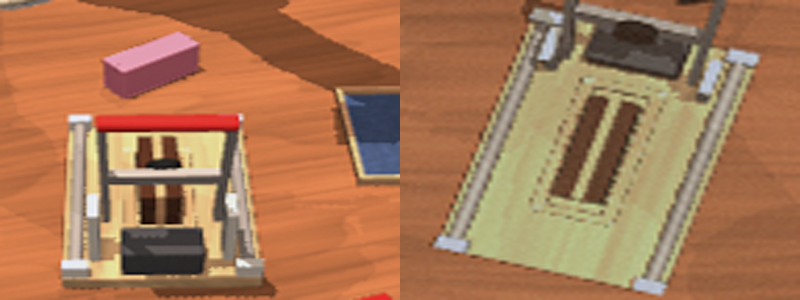

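The lever stands open and the block is fully visible in the top view at crop (597,150). I'll measure it.

```bash
python3 - <<'E'
from h import *
I=cv2.imread("pics/op_t.png").astype(int)
b,g,r=[I[...,i] for i in range(3)]
m=np.zeros(b.shape,np.uint8);x0,y0=228,174
m[y0:y0+42,x0:x0+32]=((r<135)&(g<85))[y0:y0+42,x0:x0+32]
m=cv2.morphologyEx(m,cv2.MORPH_OPEN,np.ones((2,2)))
P=cv2.findNonZero(m);bx=cv2.boxPoints(cv2.minAreaRect(P));print(len(P),bx.round(1).tolist())
W=np.array([onz("top",*p,.07)[:2] for p in bx]);d=W-np.roll(W,1,0);L=np.linalg.norm(d,axis=1);k=L.argmax()
print(W.mean(0).round(4),L.round(3)[:2],np.degrees(np.arctan2(d[k,1],d[k,0]))%180)
E
```

```text
343 [[231.60000610351562, 210.0], [241.0, 177.10000610351562], [253.8000030517578, 180.8000030517578], [244.39999389648438, 213.6999969482422]]
[0.5552 0.0429] [0.038 0.099] 165.31334184071605
```

Request:
{"fn": "drive_tool", "kwargs": {"deltas": "8 -31.7 -14 0.013; 8 -31.7 -14 0.013; 8 -31.7 -14 0.013; 8 -31.7 -14 0.013; 8 -31.7 -14 0.013; 8 -31.7 -14 0.013; 8 -31.7 -14 0.013; 0 0 -30 0; 0 0 -30 0; 0 0 -30 0; 0 0 0 0; 0 0 0 0"}}

```text
t: 20.57
eef_pos: [0.5556, 0.0413, 0.1604]
orientation: [-0.419, -3.111, 0.002]
contact_force: [-0.1, -1.1, 0.0]
gripper_width: 0.0651
grip_force: 0.0
```

Request:
{"fn": "drive_tool", "kwargs": {"deltas": "0 1.5 -25 0.008; 0 0 -25 0; 0 0 -25 0; 0 0 -17 0; 0 0 -10 0; 0 0 0 0; 0 0 0 0"}}

```text
t: 21.15
eef_pos: [0.5567, 0.0438, 0.0602]
orientation: [0.404, 3.114, 0.0]
contact_force: [-0.4, -0.2, 0.5]
gripper_width: 0.0652
grip_force: 0.0
```

Request:
{"fn": "drive_tool", "kwargs": {"deltas": "0 0 0 0; 0 0 0 0; 0 0 0 0; 0 0 0 0; 0 0 0 0; 0 0 0 0; 0 0 0 0", "claw": 0.2, "squeeze": 20}}

```text
t: 21.73
eef_pos: [0.5566, 0.0449, 0.0597]
orientation: [0.402, 3.114, 0.002]
contact_force: [0.4, 3.7, 6.2]
gripper_width: 0.0364
grip_force: 19.9
```

Request:
{"fn": "drive_tool", "kwargs": {"deltas": "0 0 5 0; 0 0 10 0; 0 0 10 0; 0 0 0 0; 0 0 0 0"}}

```text
t: 22.15
eef_pos: [0.5559, 0.0434, 0.0847]
orientation: [0.404, 3.115, -0.0]
contact_force: [-0.1, -0.9, -1.2]
gripper_width: 0.036
grip_force: 19.9
```

Request:
{"fn": "drive_tool", "kwargs": {"deltas": "0 0 25 0; 0 0 30 0; 0 0 25 0; -5.6 32.5 0 0; -5.6 32.5 0 0; -5.6 32.5 0 0; -5.6 32.5 0 0; -5.6 32.5 0 0; -5.6 32.5 0 0; -5.6 32.5 0 0; -5.6 32.5 0 0; 0 0 0 0"}}

```text
t: 23.15
eef_pos: [0.5087, 0.3115, 0.1634]
orientation: [-0.391, -3.116, -0.005]
contact_force: [0.2, 0.3, -0.7]
gripper_width: 0.0364
grip_force: 19.9
```

Request:
{"fn": "drive_tool", "kwargs": {"deltas": "0 0 -25 0; 0 0 -25 0; 0 0 -25 0; 0 0 -15 0; 0 0 0 0; 0 0 0 0; 0 0 0 0"}}

```text
t: 23.73
eef_pos: [0.5114, 0.3037, 0.0746]
orientation: [0.404, 3.115, 0.0]
contact_force: [0.1, 0.1, -0.9]
gripper_width: 0.0361
grip_force: 19.9
```

Request:
{"fn": "drive_tool", "kwargs": {"deltas": "0 0 -12 0; 0 0 -10 0; 0 0 -4 0; 0 0 -1 0; 0 0 -1 0; 0 0 -1 0; 0 0 0 0; 0 0 0 0"}}

```text
t: 24.4
eef_pos: [0.5111, 0.304, 0.0452]
orientation: [0.403, 3.115, 0.0]
contact_force: [0.8, -0.9, -1.4]
gripper_width: 0.036
grip_force: 19.9
```

Request:
{"fn": "drive_tool", "kwargs": {"deltas": "0 0 -0.5 0; 0 0 -0.5 0; 0 0 0 0; 0 0 0 0"}}

```text
t: 24.73
eef_pos: [0.5111, 0.3041, 0.0447]
orientation: [0.403, 3.115, 0.001]
contact_force: [-1.6, -0.3, 4.2]
gripper_width: 0.0361
grip_force: 19.9
```

Contact shows (4 N upward). I'll release and retreat.

Request:
{"fn": "drive_tool", "kwargs": {"deltas": "0 0 0 0; 0 0 0 0; 0 0 0 0; 0 0 0 0; 0 0 0 0; 0 0 10 0; 0 0 20 0; 0 0 30 0; 0 0 35 0; 0 0 35 0; 0 0 35 0; 0 0 0 0", "claw": 0.6}}

```text
t: 25.73
eef_pos: [0.5135, 0.3052, 0.2162]
orientation: [0.403, 3.108, 0.01]
contact_force: [0.7, -0.1, -0.4]
gripper_width: 0.056
grip_force: 0.0
```

Request:
{"fn": "drive_tool", "kwargs": {"deltas": "-10 35 5 0; -10 35 5 0; -10 35 5 0; -10 35 5 0; -10 35 0 0; -10 35 0 0; -10 35 0 0; -10 35 0 0; 0 0 0 0; 0 0 0 0; 0 0 0 0"}}

```text
t: 26.65
eef_pos: [0.4311, 0.5832, 0.229]
orientation: [0.403, 3.115, -0.002]
contact_force: [1.2, -1.1, -0.0]
gripper_width: 0.0558
grip_force: 0.0
```

```bash
python3 tog.py; python3 - <<'E'
from h import *
I=[robot.get_image(c) for c in("scene","top")];print(robot.get_state()["dq"].round(3))
cv2.imwrite("pics/fin.png",np.hstack([cv2.resize(i,(400,300),interpolation=cv2.INTER_AREA) for i in I]+[])) 
z=cv2.resize(I[1][160:250,110:230],(400,300),interpolation=cv2.INTER_CUBIC);y=cv2.resize(I[0][120:255,230:410],(400,300),interpolation=cv2.INTER_CUBIC)
cv2.imwrite("pics/fin.png",np.vstack([cv2.imread("pics/fin.png"),np.hstack([y,z])]))
E
```

```text
[0.43111874 0.58320715 0.2289977 ] [ 4.02979914e-01  3.11526756e+00 -1.50702360e-03]
[([116, 51, 50, 63, 2222], [141.0, 81.8])]
[ 0.003  0.    -0.005 -0.002  0.    -0.     0.001]
```

View pics/fin.png

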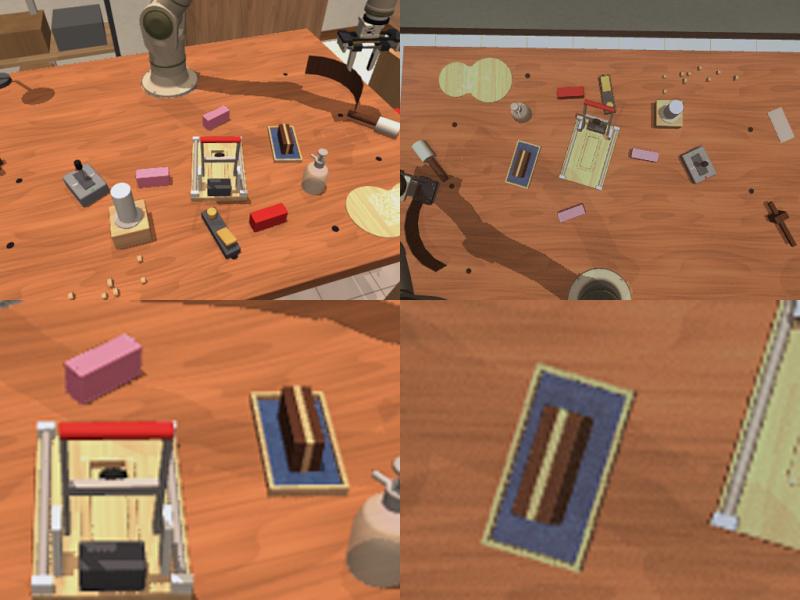

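The picture shows the block upright and lengthwise in the tray at (550,465). The lever is open, the toggle is centred, and the sprayer, iron and plane have not moved.

```bash
python3 -c "
from bench import robot
print(robot.hand_in())"
```

```text
the job is handed in; nothing more can be done
None
```

The job is handed in: the switch is at centre off, the lever is open at its stop, and the neck block lies upright and lengthwise in the blue tray, with the sprayer, bending iron and block plane not moved; the first switch move stopped about 0.095 rad short of upright, so I nudged it once more to about 0.02 rad before touching the lever.

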